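# Find the full sprinkle tin

### The arm

A 7-joint arm with a two-finger parallel gripper is mounted at the origin on the work surface. World frame = base frame: x ahead of the robot, y to its left, z up, the work surface at z = 0. Lengths are in m, angles in rad, forces in N, time in s.
With the tool pointing down it reaches from about 0.4 to 0.85 m from the base axis. Payload 6.9 kg.
Tool frame: the origin (TCP) lies midway between the tips of the shut fingers; the grasp point (between the pads) lies 19 mm behind it; z points along the fingers, y is the line along which they close (so a half turn about z gives the same grasp; the last joint's range is limited). The gripper opens to 85 mm and grips with 20 to 120 N. Pads are 22 mm wide; open, the fingers measure 114 mm over their backs; the gripper's body (76 mm by 85 mm) begins 54 mm behind the grasp point. The pads swing forward as they close: fully open they stand 13 mm farther back than shut.
Start: joints at [1.401, 0.507, -0.238, 1.5, 0.126, 1.149, -0.155], TCP at [0.17, -0.601, 0.231] pointing down, gripper open.
Joint ranges: [-3.08, 3.08], [-0.24, 2.05], [-1.43, 1.35], [0, 2.5], [-1.52, 4.66], [0.17, 1.96], [-2.89, 2.89]. Speed limits (rad/s): [2.39, 2.39, 3.14, 3.14, 3.14, 3.14, 3.14].

### API

Orientations are given as a unit quaternion [x, y, z, w].
In Python, from cell import sense, viewer, job_done gives the robot as it stands.
- The arm moves only by the shell command python3 -m crank 'ROWS' [OPENING] [FORCE]. ROWS is JSON, a list of rows, each an object of numbers: "x", "y", "z": the shift along the tool's x, y, z in cm; "spin": the turn about the tool's z in rad. A call has 1 to 20 rows; each row shifts and turns the commanded pose from where the row before left it, along the tool's axes as they then stand; what a row does not reach is not made up. A row lasts 1/10 s, in which the tool goes at most 50 mm and 8.59 degrees, less where a joint would pass 70% of its speed; a pose out of reach is approached as far as the arm can. A call with a gripper value outside its range is refused whole. OPENING is the finger opening in cm, from 0 to 8.54, set as the call begins (- or left out, the last holds). The fingers move at their own pace and stop on an object; FORCE is the grip in N (left out, the last holds). Time passes only in rows, so rows that do not move let the fingers close. It gives the time, the measured TCP pose, the force, the opening and the grip force at its end, in the units of the state.
- sense(): the state, without advancing time (a new reading comes with each control period).
- viewer.get_image(name): name is "scene" or "top"; returns the picture (480x640x3 uint8, red, green, blue); there is no depth.
- viewer.get_calibration(name): a dict with "mtx" (3x3 intrinsics, pixels), "R" (3x3) and "t" (3): a world point X has camera coordinates R X + t. Camera axes: x right, y down, z forward; pixel columns grow to the right and rows downward; lengths in m; the calibration is good to about 2 mm. A picture is of the moment at which its call begins. get_calibration takes no time and is no camera call.
- job_done(): hands the job in; it is judged then, once.
The state is a dict: "t": time; "q": joint angles; "qvel": joint speeds; "joint_torque": joint torques, N m; "eef_pos": TCP position; "eef_rot": TCP orientation; "wrist_force": force on the tool from outside, world axes, zero at the start; "wrist_torque": the same for the moment, N m; "opening": finger opening in m; "gripper_force": force on a finger pad.
Only numpy, scipy, OpenCV 4.12 (cv2) and the standard library are available. Lean on these libraries where they do the work, as an engineer would, in place of code of your own. Each camera call takes 0.05 s, during which the arm holds its last target. There are 200 camera calls.

### The job

Stand the three closed tins upright in the wooden rack, one to a pocket, in the order one, two, three (pocket one is beside the tall end board with the hand slot), setting each down gently and letting go before the next, and feel its weight as you go. Then take the heaviest tin back out and finish while still holding it up, upright and still, its underside at least 15 cm above the counter and nothing but the gripper touching it. The other two stay standing in their pockets, no tin is dropped or toppled, and everything else is left where it is.

Things in the scene. Friction and masses are not known exactly. Their poses are not given: they have to be found in the camera images.
- tin_a: plain closed steel tin, round, 58 mm diameter (59 over the lid, the top 18 mm), 95 mm high, upright on the counter; origin at the centre of its underside, z up. The three look alike: two nearly empty (115 to 145 g), one full (345 to 415 g), a different one each run, told only by lifting. Rigid, grip the side with 20 N or more; the filling can shift 2.5 mm inside.
- tin_b: plain closed steel tin, round, 58 mm diameter (59 over the lid, the top 18 mm), 95 mm high, upright on the counter; origin at the centre of its underside, z up. The three look alike: two nearly empty (115 to 145 g), one full (345 to 415 g), a different one each run, told only by lifting. Rigid, grip the side with 20 N or more; the filling can shift 2.5 mm inside.
- tin_c: plain closed steel tin, round, 58 mm diameter (59 over the lid, the top 18 mm), 95 mm high, upright on the counter; origin at the centre of its underside, z up. The three look alike: two nearly empty (115 to 145 g), one full (345 to 415 g), a different one each run, told only by lifting. Rigid, grip the side with 20 N or more; the filling can shift 2.5 mm inside.
- rack: pale wooden rack fixed to the counter, 132 x 311 mm over all, walls 45 mm high. Origin on the counter under the centre of the middle pocket; the three pockets lie in a row along its y axis, 90 mm apart. At its +y end, 149 to 161 mm from the origin, stands an end board 80 mm high with a hand slot; pocket 1 is the one beside it. The -x side has a 35 mm wide flat ledge with one, two and three round dark dowel inlays by pockets 1, 2 and 3. z is up.
- pocket_1 (a point): centre of the inner floor of rack pocket 1 (beside the tall end board, one inlay), 10 mm above the counter. The pocket is square, 74 x 74 mm, 35 mm deep (its rim is 45 mm above the counter); a tin standing in it reaches 105 mm above the counter. Axes as the rack's.
- pocket_2 (a point): centre of the inner floor of rack pocket 2 (the middle one, two inlays), 10 mm above the counter. The pocket is square, 74 x 74 mm, 35 mm deep (its rim is 45 mm above the counter); a tin standing in it reaches 105 mm above the counter. Axes as the rack's.
- pocket_3 (a point): centre of the inner floor of rack pocket 3 (farthest from the end board, three inlays), 10 mm above the counter. The pocket is square, 74 x 74 mm, 35 mm deep (its rim is 45 mm above the counter); a tin standing in it reaches 105 mm above the counter. Axes as the rack's.
- honey_jar: small amber glass jar with a white cap, 50 mm across, 80 mm high, origin under its centre. Bystander.
- cutter: thin steel ring-shaped biscuit cutter, 56 mm across, 30 mm high, origin under its centre. Bystander.
- loaf: loaf of bread, 170 x 85 x 88 mm, origin under its centre, long axis x. Bystander.
- mug: white mug, 80 mm across, 100 mm high, origin under its centre. Bystander.
- bowl: wooden bowl, 100 mm across, 45 mm high, origin under its centre. Bystander.
- spatula: spatula 280 mm long lying on the counter. Bystander.
- ramekin: white ceramic cup without handle, 70 mm across, 40 mm high, origin under its centre. Bystander.
Not all that is in view belongs to the job. Leave any green or purple look-alike of the tin_c alone.

How it is judged:
By the outcome, as a careful person would: the job done as asked, in the order asked, and still so for the second after the job is handed in, while the arm keeps its last pose, push and grip.
It also fails if it takes over 72 s, if anything falls off the work surface, if the arm or the gripper's body presses on something with over 40 N, if the wrist force passes 120 N, or if a joint passes its speed limit or range.

## Working session

There is one attempt and no reset: what is moved stays moved. The work goes in short steps, Python scripts to look and compute and a shell command to move; the robot and the scene stay as the last step left them, time stands still between calls to the robot, and variables do not carry over. Pictures are saved under pics/ and viewed, at most 10 in all, crops included, and the job is handed in when it is done.

```bash
ls; mkdir -p pics; python3 - <<'E'
from cell import sense, viewer
import cv2, numpy as np
for n in("scene","top"):
    im=viewer.get_image(n); cv2.imwrite(f"pics/{n}0.png",im[:,:,::-1]); c=viewer.get_calibration(n)
    print(n,np.array(c["mtx"]).round(1).tolist(),np.array(c["R"]).round(3).tolist(),np.array(c["t"]).round(3).tolist())
s=sense();print({k:np.round(v,3).tolist() for k,v in s.items()})
E
```

```text
pics
scene [[484.6, 0.0, 321.6], [0.0, 484.6, 238.4], [0.0, 0.0, 1.0]] [[-0.572, 0.82, -0.017], [0.514, 0.342, -0.787], [-0.64, -0.459, -0.617]] [0.238, -0.253, 1.467]
top [[564.1, 0.0, 317.0], [0.0, 564.1, 245.7], [0.0, 0.0, 1.0]] [[-0.027, -1.0, 0.01], [-0.996, 0.026, -0.084], [0.084, -0.013, -0.996]] [0.099, 0.525, 1.307]
{'t': 0.1, 'q': [1.401, 0.508, -0.237, 1.501, 0.126, 1.149, -0.155], 'qvel': [-0.0, -0.001, -0.001, -0.001, 0.002, -0.001, 0.001], 'joint_torque': [-0.005, -62.183, -2.194, -25.02, 0.013, 0.008, -0.0], 'eef_pos': [0.17, -0.601, 0.231], 'eef_rot': [0.991, 0.137, -0.0, -0.001], 'wrist_force': [0.047, 0.275, 0.432], 'wrist_torque': [0.034, -0.002, 0.024], 'gripper_force': 0.0, 'opening': 0.085}
```

View pics/top0.png

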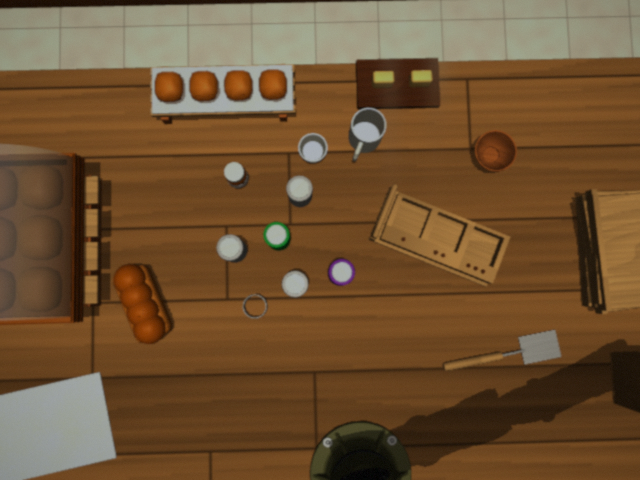

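View pics/scene0.png

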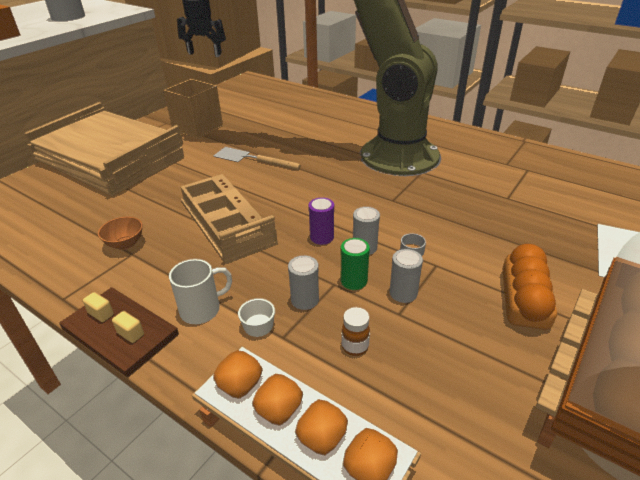

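The top view shows the grey tins at about (299,188), (230,247) and (295,284). The green look-alike is at (277,235) and the purple one at (342,271). The rack is centred near (440,235), with its end board at the left (380,215). The scene view agrees, with the tins at (304,282), (405,276) and (366,230).

```bash
python3 - <<'E'
import cv2, numpy as np
im=cv2.imread("pics/top0.png")
a=cv2.resize(im[180:290,365:515],None,fx=5,fy=5,interpolation=cv2.INTER_CUBIC)
cv2.imwrite("pics/rack.png",a)
b=cv2.resize(im[160:310,200:360],None,fx=4,fy=4,interpolation=cv2.INTER_CUBIC)
cv2.imwrite("pics/tins.png",b)
E
```

```text
(no output)
```

View pics/rack.png

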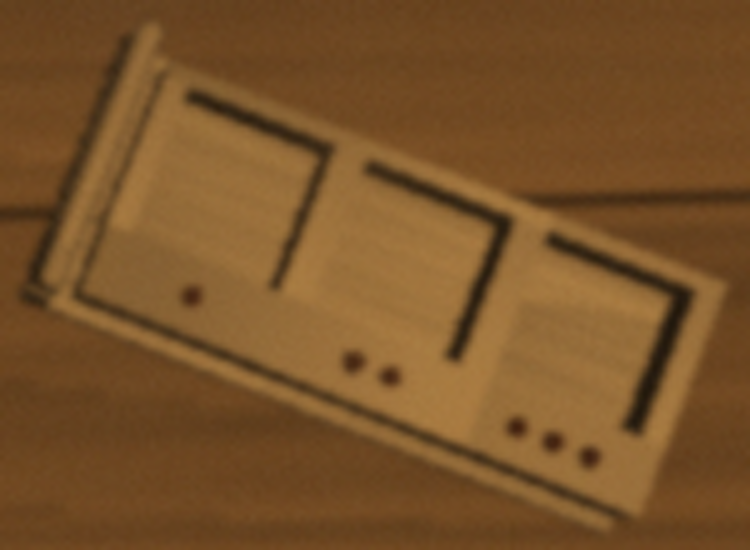

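View pics/tins.png

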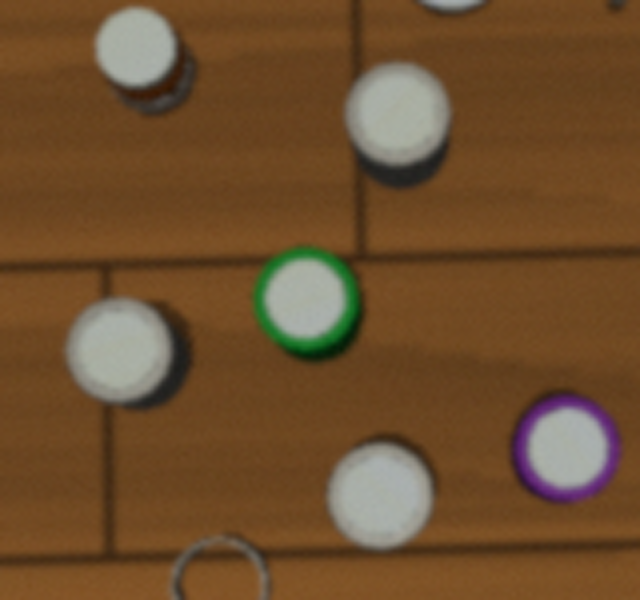

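The rack crop shows the inlays at full-image pixels (403.2,239), (439.2,253.8) and (475.6,268.2). The +x/-y rim corners of the pockets are at about (431.4,209.4), (468,223.5) and (503.6,237.6). The tin crop puts the lid centres at (299.5,188.5), (229.8,247.5) and (295,283.8).

```bash
cat > h.py <<'E'
import numpy as np
from cell import sense, viewer
from scipy.spatial.transform import Rotation as Ro
def ray(n,uv,z):
    c=viewer.get_calibration(n);M,R,t=(np.array(c[k]) for k in("mtx","R","t"))
    d=R.T@np.linalg.solve(M,[*uv,1]);C=-R.T@t
    return (C+d*(z-C[2])/d[2])[:2]
def proj(n,X):
    c=viewer.get_calibration(n);p=np.array(c["mtx"])@(np.array(c["R"])@X+np.array(c["t"]));return p[:2]/p[2]
E
python3 - <<'E'
from h import *
for k,uv in dict(T1=(299.5,188.5),T2=(229.8,247.5),T3=(295,283.8),green=(276.8,234.8),purple=(341.5,271.8)).items():
    p=ray("top",uv,.095);print(k,p.round(4),proj("scene",[*p,.095]).round(1))
print("honey",ray("top",(234.5,171.8),.08).round(3),"cutter",ray("top",(255,306),.03).round(3),"mug",ray("top",(368,125),.1).round(3))
cs=[ray("top",u,.045) for u in((431.4,209.4),(468,223.5),(503.6,237.6))]
ins=[ray("top",u,.045) for u in((403.2,239),(439.2,253.8),(475.6,268.2))]
for q in(cs,ins):
    v=q[0]-q[2];print("len",np.linalg.norm(v),"yaw",np.arctan2(-v[0],v[1]))
v=(cs[0]-cs[2])+(ins[0]-ins[2]);a=np.arctan2(-v[0],v[1]);ex=np.array([np.cos(a),np.sin(a)]);ey=np.array([-ex[1],ex[0]])
for i in range(3): 
    p=cs[i]-.037*ex+.037*ey;print("pocket",i+1,p.round(4),"inlay rel",((ins[i]-p)@ex).round(4),((ins[i]-p)@ey).round(4),proj("scene",[*p,.01]).round(1))
print("ex",ex,"yaw",a)
s=sense();print(Ro.from_quat(s["eef_rot"]).as_matrix().round(3))
E
```

```text
T1 [0.6511 0.1217] [302.9 263.5]
T2 [0.5223 0.2797] [407.2 256.9]
T3 [0.438  0.1369] [366.2 213. ]
green [0.548  0.1748] [354.5 245.1]
purple [0.4618 0.0332] [321.3 203.5]
honey [0.696 0.269] cutter [0.39  0.233] mug [ 0.791 -0.037]
len 0.17961669087976442 yaw -0.402485598828267
len 0.1800714248556657 yaw -0.4121778918803092
pocket 1 [ 0.5842 -0.135 ] inlay rel -0.0522 -0.0008 [234.2 235.5]
pocket 2 [ 0.5489 -0.2189] inlay rel -0.0541 0.0003 [219.1 217. ]
pocket 3 [ 0.5138 -0.3003] inlay rel -0.054 -0.0012 [206.1 200.5]
ex [ 0.91817872 -0.39616643] yaw -0.4073378721197628
[[ 0.962  0.272 -0.   ]
 [ 0.272 -0.962  0.002]
 [-0.    -0.002 -1.   ]]
```

```bash
python3 -m crank '[{"spin":-0.148},{"spin":-0.148},{"spin":-0.148},{"spin":-0.148},{"spin":-0.148},{"spin":-0.148}]' 7.4 40; python3 -m crank '[{"x":2,"y":0.5},{"x":4,"y":0.8},{"x":4,"y":0.8},{"x":4,"y":0.8},{"x":4,"y":0.8},{"x":4,"y":0.8},{"x":4,"y":0.8},{"x":4,"y":0.8},{"x":4,"y":0.8},{"x":4,"y":0.8},{"x":4,"y":0.8},{"x":4,"y":0.8},{"x":4,"y":0.8},{"x":4,"y":0.8},{"x":4,"y":0.8},{"x":4,"y":0.8},{"x":4,"y":0.8}]'
cat >> h.py <<'E'
EY=np.array([.3962,.9182]);EX=np.array([.9182,-.3962])
P={'T1':(.6511,.1217),'T2':(.5223,.2797),'T3':(.438,.1369),'P1':(.5847,-.1355),'P2':(.549,-.2181),'P3':(.5134,-.3007)}
def go(k):
    s=sense();p=np.array(s["eef_pos"]);Rm=Ro.from_quat(s["eef_rot"]).as_matrix();th=np.arctan2(Rm[1,0],Rm[0,0])
    d=np.array([*P[k],0])-p;print(k,"t",round(s["t"],2),"dxyz cm",(Rm[:,:2].T@d*100).round(2),"z",p[2].round(4),"spin",round(th-1.1634,4),"tilt",Rm[2].round(3),"q7",np.round(s["q"],2),"F",np.round(s["wrist_force"],2),"op",round(s["opening"],4),"gf",s["gripper_force"])
E
python3 -c "from h import *;go('T1')"
```

```text
T1 t 0.1 dxyz cm [ 65.97 -56.4 ] z 0.2305 spin -0.8877 tilt [-0.    -0.002 -1.   ] q7 [ 1.4   0.51 -0.24  1.5   0.13  1.15 -0.15] F [0.05 0.27 0.43] op 0.0853 gf 0.0invalid input at $[0]: expected keys x, y, z, spin
invalid input at $[0]: expected keys x, y, z, spin
```

```bash
python3 -m crank '[{"x":0,"y":0,"z":0,"spin":-0.148},{"x":0,"y":0,"z":0,"spin":-0.148},{"x":0,"y":0,"z":0,"spin":-0.148},{"x":0,"y":0,"z":0,"spin":-0.148},{"x":0,"y":0,"z":0,"spin":-0.148},{"x":0,"y":0,"z":0,"spin":-0.148}]' 7.4 40; python3 -c "from h import *;go('T1')"
```

```text
t: 0.7
eef_pos: [0.17, -0.6011, 0.2308]
eef_rot: [0.834, 0.552, 0.0, -0.0]
wrist_force: [0.5, -0.2, -0.5]
opening: 0.0741
gripper_force: 0.0
T1 t 0.7 dxyz cm [85.31 16.1 ] z 0.2308 spin 0.0064 tilt [ 0.001 -0.001 -1.   ] q7 [ 1.54  0.53 -0.47  1.5   0.25  1.17  0.63] F [ 0.48 -0.25 -0.52] op 0.0741 gf 0.0
```

```bash
python3 -m crank '[{"x":2,"y":0.8,"z":0,"spin":0},{"x":4,"y":0.8,"z":0,"spin":0},{"x":4.5,"y":0.8,"z":0,"spin":0},{"x":4.5,"y":0.8,"z":0,"spin":0},{"x":4.5,"y":0.8,"z":0,"spin":0},{"x":4.5,"y":0.8,"z":0,"spin":0},{"x":4.5,"y":0.8,"z":0,"spin":0},{"x":4.5,"y":0.8,"z":0,"spin":0},{"x":4.5,"y":0.8,"z":0,"spin":0},{"x":4.5,"y":0.8,"z":0,"spin":0},{"x":4.5,"y":0.8,"z":0,"spin":0},{"x":4.5,"y":0.8,"z":0,"spin":0},{"x":4.5,"y":0.8,"z":0,"spin":0},{"x":4.5,"y":0.8,"z":0,"spin":0},{"x":4.5,"y":0.8,"z":0,"spin":0},{"x":4.5,"y":0.8,"z":0,"spin":0},{"x":4.5,"y":0.8,"z":0,"spin":0},{"x":4.5,"y":0.8,"z":0,"spin":0},{"x":4,"y":0.8,"z":0,"spin":0},{"x":2,"y":0.8,"z":0,"spin":0}]' ; python3 -c "from h import *;go('T1')"
```

```text
t: 2.7
eef_pos: [0.65, 0.1114, 0.2306]
eef_rot: [0.834, 0.551, 0.0, -0.001]
wrist_force: [0.3, 0.6, 0.5]
opening: 0.0743
gripper_force: 0.0
T1 t 2.7 dxyz cm [ 0.95 -0.27] z 0.2306 spin 0.0047 tilt [ 0.002 -0.002 -1.   ] q7 [ 0.13  0.61 -0.6   1.4   0.34  1.24 -0.9 ] F [0.31 0.57 0.52] op 0.0743 gf 0.0
```

```bash
python3 -m crank '[{"x":0.5,"y":-0.2,"z":2,"spin":0},{"x":0.5,"y":-0.1,"z":4,"spin":0},{"x":0,"y":0,"z":3,"spin":0},{"x":0,"y":0,"z":1,"spin":0},{"x":0,"y":0,"z":0,"spin":0}]' >/dev/null; python3 - <<'E'
from h import *;import cv2
go('T1');im=viewer.get_image("scene")[150:350,200:460,::-1];cv2.imwrite("pics/g1.png",cv2.resize(im,None,fx=3,fy=3,interpolation=cv2.INTER_CUBIC))
E
```

```text
T1 t 3.2 dxyz cm [ 0.55 -0.07] z 0.1297 spin 0.0003 tilt [-0.002 -0.003 -1.   ] q7 [ 0.1   0.69 -0.56  1.53  0.4   1.04 -0.97] F [0.1  0.71 0.03] op 0.0741 gf 0.0
```

View pics/g1.png

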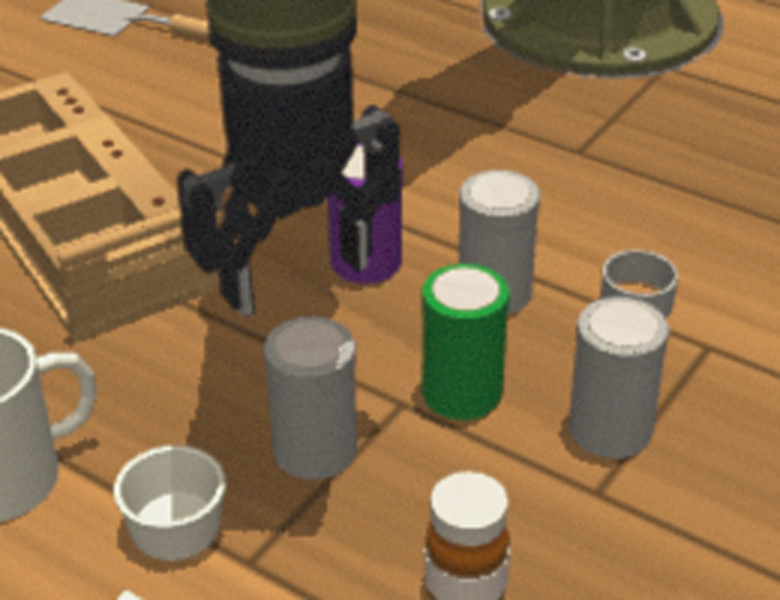

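The picture shows the gripper above and behind the first tin, whose lid is at crop (311,345). The fingers straddle it and the path is clear of the ramekin.

```bash
python3 -m crank '[{"x":0.5,"y":-0.1,"z":0.5,"spin":0},{"x":0,"y":0,"z":2,"spin":0},{"x":0,"y":0,"z":3,"spin":0},{"x":0,"y":0,"z":2.2,"spin":0},{"x":0,"y":0,"z":0.8,"spin":0},{"x":0,"y":0,"z":0,"spin":0}]' >/dev/null;  python3 -c "from h import *;go('T1')"; python3 -m crank '[{"x":0,"y":0,"z":0,"spin":0},{"x":0,"y":0,"z":0,"spin":0},{"x":0,"y":0,"z":0,"spin":0},{"x":0,"y":0,"z":0,"spin":0},{"x":0,"y":0,"z":0,"spin":0},{"x":0,"y":0,"z":0,"spin":0}]' 4 40 >/dev/null;  python3 -c "from h import *;go('T1')"
```

```text
T1 t 3.85 dxyz cm [-0.09 -0.06] z 0.0464 spin 0.0004 tilt [ 0. -0. -1.] q7 [ 0.07  0.78 -0.52  1.6   0.47  0.89 -1.03] F [-0.72 -0.1  -0.07] op 0.0739 gf 0.0
T1 t 4.45 dxyz cm [-0.18 -0.13] z 0.0482 spin 0.0005 tilt [ 0.002  0.002 -1.   ] q7 [ 0.07  0.78 -0.52  1.6   0.47  0.89 -1.03] F [-1.49  0.21  6.42] op 0.0579 gf 43.21488822810352
```

```bash
python3 -m crank '[{"x":0,"y":0,"z":-0.5,"spin":0},{"x":0,"y":0,"z":-1.5,"spin":0},{"x":0,"y":0,"z":-3,"spin":0},{"x":0,"y":0,"z":-3,"spin":0},{"x":0,"y":0,"z":-3,"spin":0},{"x":0,"y":0,"z":-2,"spin":0},{"x":-1,"y":0,"z":-1,"spin":0},{"x":-2.5,"y":0.5,"z":0,"spin":0},{"x":-3.5,"y":0.5,"z":0,"spin":0},{"x":-4,"y":0.7,"z":0,"spin":0},{"x":-4,"y":0.8,"z":0,"spin":0},{"x":-4,"y":0.8,"z":0,"spin":0},{"x":-3.5,"y":0.5,"z":0,"spin":0},{"x":-2.5,"y":0.3,"z":0,"spin":0},{"x":-1,"y":0,"z":0,"spin":0},{"x":0,"y":0,"z":0,"spin":0},{"x":0,"y":0,"z":0,"spin":0},{"x":0,"y":0,"z":0,"spin":0},{"x":0,"y":0,"z":0,"spin":0},{"x":0,"y":0,"z":0,"spin":0}]' >/dev/null;  python3 - <<'E'
from h import *;import cv2
go('P1');im=viewer.get_image("scene")[100:340,130:450,::-1];cv2.imwrite("pics/g2.png",cv2.resize(im,None,fx=2.5,fy=2.5));go('P1')
E
```

```text
P1 t 6.45 dxyz cm [-0.44 -0.05] z 0.1863 spin 0.0022 tilt [ 0. -0. -1.] q7 [ 0.55  0.56 -0.6   1.63  0.35  1.07 -0.56] F [-0.46 -1.02 -1.34] op 0.0582 gf 43.24448134750128
P1 t 6.5 dxyz cm [-0.41 -0.06] z 0.1863 spin 0.0017 tilt [ 0. -0. -1.] q7 [ 0.55  0.56 -0.6   1.63  0.35  1.07 -0.56] F [-0.98  1.29 -1.73] op 0.0576 gf 43.24535809457302
```

View pics/g2.png

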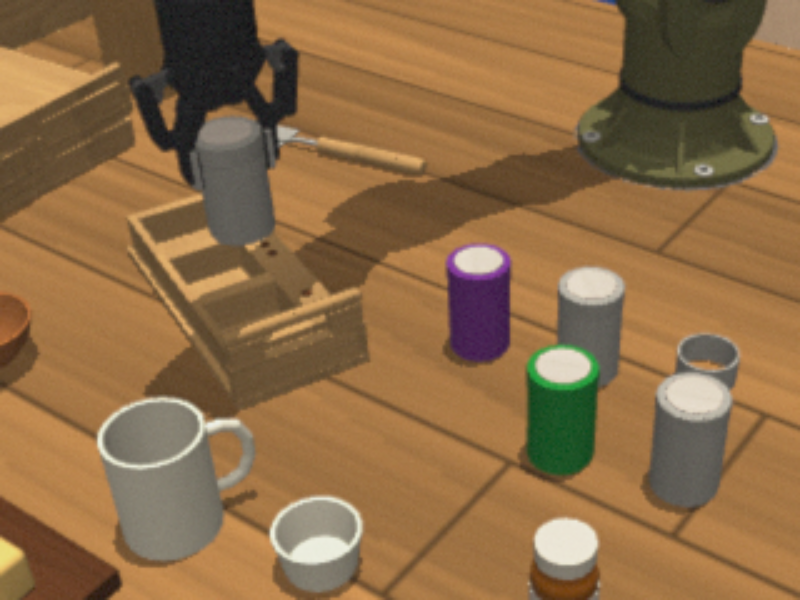

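Tin one is held upright at about crop (238,180) and weighs about 1.5 N, so it is light. Lowering it into pocket 1.

```bash
python3 -m crank '[{"x":-0.4,"y":0,"z":1,"spin":0},{"x":0,"y":0,"z":2.5,"spin":0},{"x":0,"y":0,"z":3,"spin":0},{"x":0,"y":0,"z":2.5,"spin":0},{"x":0,"y":0,"z":1.5,"spin":0},{"x":0,"y":0,"z":0.8,"spin":0},{"x":0,"y":0,"z":0.6,"spin":0},{"x":0,"y":0,"z":0.3,"spin":0},{"x":0,"y":0,"z":0,"spin":0}]' >/dev/null;  python3 -c "from h import *;go('P1')"
```

```text
P1 t 7.4 dxyz cm [ 0.09 -0.1 ] z 0.0645 spin 0.0004 tilt [ 0.  0. -1.] q7 [ 0.51  0.69 -0.53  1.77  0.46  0.82 -0.65] F [-1.39 -0.48 -1.11] op 0.0581 gf 43.25659361667931
```

```bash
python3 -m crank '[{"x":0,"y":0,"z":0.2,"spin":0},{"x":0,"y":0,"z":0.2,"spin":0},{"x":0,"y":0,"z":0.1,"spin":0},{"x":0,"y":0,"z":0,"spin":0}]' >/dev/null;  python3 -c "from h import *;go('P1')"; python3 -m crank '[{"x":0,"y":0,"z":0.1,"spin":0},{"x":0,"y":0,"z":0.1,"spin":0},{"x":0,"y":0,"z":0,"spin":0}]' >/dev/null;  python3 -c "from h import *;go('P1')"
```

```text
P1 t 7.8 dxyz cm [ 0.09 -0.07] z 0.0593 spin 0.0004 tilt [-0.  0. -1.] q7 [ 0.51  0.69 -0.53  1.77  0.46  0.81 -0.65] F [-0.06 -0.86 -0.48] op 0.0579 gf 43.257149560377
P1 t 8.1 dxyz cm [ 0.08 -0.09] z 0.0583 spin 0.0004 tilt [-0.     0.001 -1.   ] q7 [ 0.51  0.69 -0.53  1.77  0.46  0.8  -0.65] F [-3.73  0.21  7.72] op 0.0578 gf 43.77591669559479
```

```bash
python3 -m crank '[{"x":0,"y":0,"z":0,"spin":0},{"x":0,"y":0,"z":0,"spin":0},{"x":0,"y":0,"z":0,"spin":0},{"x":0,"y":0,"z":0,"spin":0},{"x":0,"y":0,"z":-0.5,"spin":0},{"x":0,"y":0,"z":-2,"spin":0},{"x":0,"y":0,"z":-3,"spin":0},{"x":0,"y":0,"z":-3,"spin":0},{"x":0,"y":0,"z":-2.5,"spin":0},{"x":0,"y":0,"z":-1,"spin":0},{"x":1.2,"y":-1.5,"z":0,"spin":0},{"x":2.5,"y":-3.2,"z":0,"spin":0},{"x":3,"y":-3.8,"z":0,"spin":0},{"x":3,"y":-3.8,"z":0,"spin":0},{"x":3,"y":-3.8,"z":0,"spin":0},{"x":2.8,"y":-3.5,"z":0,"spin":0},{"x":2.2,"y":-2.8,"z":0,"spin":0},{"x":1.2,"y":-1.5,"z":0,"spin":0},{"x":0.2,"y":-0.3,"z":0,"spin":0},{"x":0,"y":0,"z":0,"spin":0}]' 7.4 40 >/dev/null;  python3 - <<'E'
from h import *;import cv2
go('T3');im=viewer.get_image("scene")[100:340,130:450,::-1];cv2.imwrite("pics/g3.png",cv2.resize(im,None,fx=2.5,fy=2.5));go('T3')
E
```

```text
T3 t 10.1 dxyz cm [ 0.23 -0.12] z 0.177 spin 0.0015 tilt [-0.001 -0.    -1.   ] q7 [ 0.14  0.36 -0.67  2.    0.29  0.88 -1.09] F [ 1.37 -0.43  0.53] op 0.0739 gf 0.0
T3 t 10.15 dxyz cm [ 0.29 -0.19] z 0.177 spin -0.0002 tilt [-0.001 -0.    -1.   ] q7 [ 0.15  0.36 -0.67  2.    0.29  0.88 -1.09] F [ 0.16 -1.11 -0.35] op 0.0739 gf 0.0
```

View pics/g3.png

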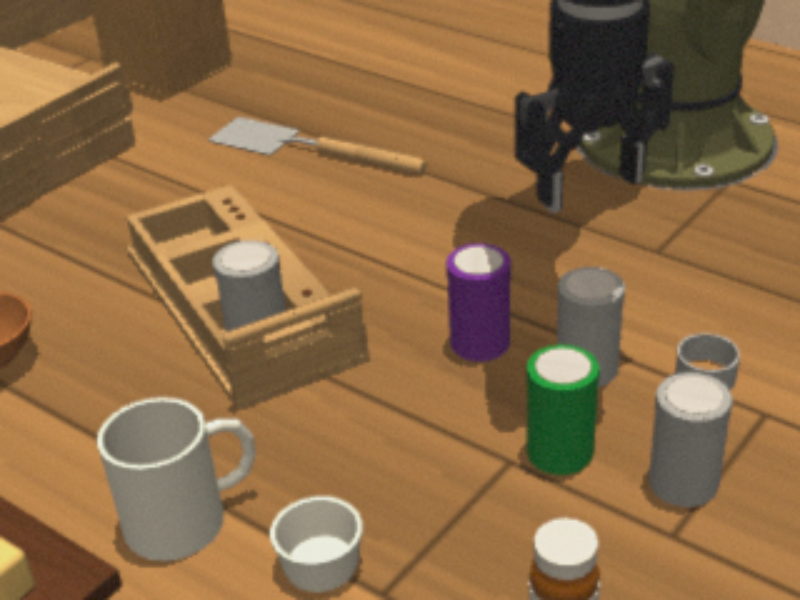

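Tin one stands upright in pocket 1 (crop (248,290)), and everything else is where it was. Next I grasp the T3 tin, lift it and weigh it.

```bash
python3 -m crank '[{"x":0.2,"y":-0.1,"z":1.5,"spin":0},{"x":0.1,"y":0,"z":3,"spin":0},{"x":0,"y":0,"z":3,"spin":0},{"x":0,"y":0,"z":2.5,"spin":0},{"x":0,"y":0,"z":2,"spin":0},{"x":0,"y":0,"z":1,"spin":0},{"x":0,"y":0,"z":0,"spin":0}]' >/dev/null;  python3 -c "from h import *;go('T3')"; python3 -m crank '[{"x":0,"y":0,"z":0,"spin":0},{"x":0,"y":0,"z":0,"spin":0},{"x":0,"y":0,"z":0,"spin":0},{"x":0,"y":0,"z":0,"spin":0},{"x":0,"y":0,"z":0,"spin":0},{"x":0,"y":0,"z":0,"spin":0}]' 4 40 >/dev/null;  python3 -c "from h import *;go('T3')"
```

```text
T3 t 10.85 dxyz cm [ 0.03 -0.06] z 0.0461 spin -0.0011 tilt [-0.002 -0.002 -1.   ] q7 [-0.    0.56 -0.51  2.15  0.51  0.56 -1.3 ] F [-0.33  0.21  0.3 ] op 0.0739 gf 0.0
T3 t 11.45 dxyz cm [-0.12 -0.08] z 0.0479 spin 0.0002 tilt [ 0.     0.001 -1.   ] q7 [-0.    0.55 -0.52  2.15  0.51  0.56 -1.3 ] F [-1.31 -1.5   6.04] op 0.056 gf 52.74184094974771
```

```bash
python3 -m crank '[{"x":0,"y":0,"z":-0.5,"spin":0},{"x":0,"y":0,"z":-1.5,"spin":0},{"x":0,"y":0,"z":-3,"spin":0},{"x":0,"y":0,"z":-3,"spin":0},{"x":0,"y":0,"z":-3,"spin":0},{"x":0,"y":0,"z":-2,"spin":0},{"x":-1,"y":0.8,"z":-1,"spin":0},{"x":-2.5,"y":2.2,"z":0,"spin":0},{"x":-3.5,"y":3,"z":0,"spin":0},{"x":-3.7,"y":3.2,"z":0,"spin":0},{"x":-3.7,"y":3.2,"z":0,"spin":0},{"x":-3.7,"y":3.2,"z":0,"spin":0},{"x":-3.7,"y":3.2,"z":0,"spin":0},{"x":-3.2,"y":2.8,"z":0,"spin":0},{"x":-2.2,"y":1.9,"z":0,"spin":0},{"x":-1,"y":0.8,"z":0,"spin":0},{"x":0,"y":0,"z":0,"spin":0},{"x":0,"y":0,"z":0,"spin":0},{"x":0,"y":0,"z":0,"spin":0},{"x":0,"y":0,"z":0,"spin":0}]' >/dev/null;  python3 -c "from h import *;go('P2')"; python3 -m crank '[{"x":0,"y":0,"z":0,"spin":0},{"x":0,"y":0,"z":0,"spin":0}]' >/dev/null;  python3 -c "from h import *;go('P2')"
```

```text
P2 t 13.45 dxyz cm [-0.27 -0.01] z 0.1876 spin 0.0029 tilt [ 0. -0. -1.] q7 [ 0.71  0.54 -0.6   1.66  0.34  1.06 -0.4 ] F [ 0.1   0.27 -2.93] op 0.0562 gf 53.48688266356476
P2 t 13.65 dxyz cm [-0.16 -0.07] z 0.1875 spin 0.0012 tilt [-0.  0. -1.] q7 [ 0.71  0.54 -0.6   1.65  0.34  1.06 -0.4 ] F [-0.28 -0.53 -3.75] op 0.0565 gf 53.48744366434403
```

This tin reads about 3.4 N, so it is probably the full one. Lowering it into pocket 2.

```bash
python3 -m crank '[{"x":-0.2,"y":0,"z":1,"spin":0},{"x":0,"y":0,"z":2.5,"spin":0},{"x":0,"y":0,"z":3,"spin":0},{"x":0,"y":0,"z":2.5,"spin":0},{"x":0,"y":0,"z":1.5,"spin":0},{"x":0,"y":0,"z":0.8,"spin":0},{"x":0,"y":0,"z":0.6,"spin":0},{"x":0,"y":0,"z":0.3,"spin":0},{"x":0,"y":0,"z":0.2,"spin":0},{"x":0,"y":0,"z":0.2,"spin":0},{"x":0,"y":0,"z":0.1,"spin":0},{"x":0,"y":0,"z":0,"spin":0}]' >/dev/null;  python3 -c "from h import *;go('P2')"; python3 -m crank '[{"x":0,"y":0,"z":0.1,"spin":0},{"x":0,"y":0,"z":0.1,"spin":0},{"x":0,"y":0,"z":0,"spin":0}]' >/dev/null;  python3 -c "from h import *;go('P2')"
```

```text
P2 t 14.85 dxyz cm [ 0.1 -0.1] z 0.0605 spin 0.0003 tilt [-0.  0. -1.] q7 [ 0.66  0.68 -0.52  1.79  0.46  0.79 -0.5 ] F [-0.42 -0.3  -3.83] op 0.0562 gf 53.407327904133126
P2 t 15.15 dxyz cm [ 0.1  -0.08] z 0.0582 spin 0.0003 tilt [-0. -0. -1.] q7 [ 0.66  0.68 -0.52  1.8   0.46  0.79 -0.5 ] F [-0.66  0.33 -3.7 ] op 0.0563 gf 53.427767377579585
```

```bash
python3 -m crank '[{"x":0,"y":0,"z":0.1,"spin":0},{"x":0,"y":0,"z":0,"spin":0}]' >/dev/null;  python3 -c "from h import *;go('P2')"; python3 -m crank '[{"x":0,"y":0,"z":0.1,"spin":0},{"x":0,"y":0,"z":0,"spin":0}]' >/dev/null;  python3 -c "from h import *;go('P2')"
```

```text
P2 t 15.35 dxyz cm [ 0.09 -0.08] z 0.058 spin 0.0004 tilt [-0.  0. -1.] q7 [ 0.66  0.68 -0.52  1.8   0.46  0.79 -0.5 ] F [-3.06  0.67  3.98] op 0.0561 gf 53.95839905482717
P2 t 15.55 dxyz cm [ 0.1  -0.09] z 0.0579 spin 0.0004 tilt [-0.001  0.001 -1.   ] q7 [ 0.66  0.68 -0.52  1.8   0.46  0.79 -0.5 ] F [-5.65  1.14 13.85] op 0.056 gf 54.77545798639767
```

```bash
python3 -m crank '[{"x":0,"y":0,"z":0,"spin":0},{"x":0,"y":0,"z":0,"spin":0},{"x":0,"y":0,"z":0,"spin":0},{"x":0,"y":0,"z":0,"spin":0},{"x":0,"y":0,"z":-0.5,"spin":0},{"x":0,"y":0,"z":-2,"spin":0},{"x":0,"y":0,"z":-3,"spin":0},{"x":0,"y":0,"z":-3,"spin":0},{"x":0,"y":0,"z":-2.5,"spin":0},{"x":0,"y":0,"z":-1,"spin":0}]' 7.4 40 >/dev/null; python3 -m crank '[{"x":2,"y":-1,"z":0,"spin":0},{"x":3.6,"y":-1.8,"z":0,"spin":0},{"x":4.2,"y":-2.1,"z":0,"spin":0},{"x":4.2,"y":-2.1,"z":0,"spin":0},{"x":4.2,"y":-2.1,"z":0,"spin":0},{"x":4.2,"y":-2.1,"z":0,"spin":0},{"x":4.2,"y":-2.1,"z":0,"spin":0},{"x":4.2,"y":-2.1,"z":0,"spin":0},{"x":4.2,"y":-2.1,"z":0,"spin":0},{"x":4.2,"y":-2.1,"z":0,"spin":0},{"x":3.4,"y":-1.7,"z":0,"spin":0},{"x":2,"y":-1,"z":0,"spin":0},{"x":0,"y":0,"z":0,"spin":0},{"x":0,"y":0,"z":0,"spin":0}]' >/dev/null; python3 -c "from h import *;go('T2')"
```

```text
T2 t 17.95 dxyz cm [0.21 0.1 ] z 0.1755 spin 0.0015 tilt [-0.001 -0.001 -1.   ] q7 [-0.15  0.55 -0.61  1.67  0.36  1.03 -1.28] F [-0.14 -0.55 -0.36] op 0.0743 gf 0.0
```

```bash
python3 -m crank '[{"x":0.2,"y":0.1,"z":1.5,"spin":0},{"x":0,"y":0,"z":3,"spin":0},{"x":0,"y":0,"z":3,"spin":0},{"x":0,"y":0,"z":2.5,"spin":0},{"x":0,"y":0,"z":2,"spin":0},{"x":0,"y":0,"z":0.9,"spin":0},{"x":0,"y":0,"z":0,"spin":0}]' >/dev/null;  python3 -c "from h import *;go('T2')"; python3 -m crank '[{"x":0,"y":0,"z":0,"spin":0},{"x":0,"y":0,"z":0,"spin":0},{"x":0,"y":0,"z":0,"spin":0},{"x":0,"y":0,"z":0,"spin":0},{"x":0,"y":0,"z":0,"spin":0},{"x":0,"y":0,"z":0,"spin":0}]' 4 40 >/dev/null;  python3 -c "from h import *;go('T2')"
```

```text
T2 t 18.65 dxyz cm [ 0.14 -0.06] z 0.0456 spin -0.0009 tilt [-0.003 -0.002 -1.   ] q7 [-0.21  0.7  -0.52  1.8   0.48  0.77 -1.39] F [0.76 0.15 0.06] op 0.0741 gf 0.0
T2 t 19.25 dxyz cm [-0.1  -0.08] z 0.048 spin 0.0004 tilt [ 0.001  0.001 -1.   ] q7 [-0.21  0.7  -0.53  1.8   0.48  0.77 -1.39] F [-0.47 -1.33  5.88] op 0.0579 gf 43.48295736126602
```

```bash
python3 -m crank '[{"x":0,"y":0,"z":-0.5,"spin":0},{"x":0,"y":0,"z":-1.5,"spin":0},{"x":0,"y":0,"z":-3,"spin":0},{"x":0,"y":0,"z":-3,"spin":0},{"x":0,"y":0,"z":-3,"spin":0},{"x":0,"y":0,"z":-2.5,"spin":0},{"x":0,"y":0,"z":-1,"spin":0},{"x":-1,"y":0.4,"z":0,"spin":0},{"x":-2.5,"y":1,"z":0,"spin":0},{"x":-4,"y":1.7,"z":0,"spin":0},{"x":-4,"y":1.7,"z":0,"spin":0},{"x":-4,"y":1.7,"z":0,"spin":0},{"x":-4,"y":1.7,"z":0,"spin":0},{"x":-4,"y":1.7,"z":0,"spin":0},{"x":-4,"y":1.7,"z":0,"spin":0},{"x":-4,"y":1.7,"z":0,"spin":0},{"x":-4,"y":1.7,"z":0,"spin":0},{"x":-4,"y":1.7,"z":0,"spin":0},{"x":-4,"y":1.6,"z":0,"spin":0},{"x":-4,"y":1.6,"z":0,"spin":0}]' >/dev/null; python3 -m crank '[{"x":-3.5,"y":1.5,"z":0,"spin":0},{"x":-2,"y":0.8,"z":0,"spin":0},{"x":-0.8,"y":0.3,"z":0,"spin":0},{"x":0,"y":0,"z":0,"spin":0},{"x":0,"y":0,"z":0,"spin":0},{"x":0,"y":0,"z":0,"spin":0},{"x":0,"y":0,"z":0,"spin":0},{"x":0,"y":0,"z":0,"spin":0}]' >/dev/null;  python3 -c "from h import *;go('P3')"; python3 -m crank '[{"x":0,"y":0,"z":0,"spin":0}]' >/dev/null;  python3 -c "from h import *;go('P3')"
```

```text
P3 t 22.05 dxyz cm [ 0.   -0.38] z 0.1925 spin 0.0018 tilt [ 0.  0. -1.] q7 [ 0.85  0.54 -0.59  1.63  0.33  1.07 -0.23] F [-0.42 -1.03 -1.67] op 0.0581 gf 43.305803546682
P3 t 22.15 dxyz cm [ 0.05 -0.39] z 0.1924 spin 0.0012 tilt [-0.  0. -1.] q7 [ 0.85  0.54 -0.59  1.63  0.33  1.07 -0.23] F [ 0.45  0.04 -1.11] op 0.0581 gf 43.305594753474
```

The third tin reads about 1.4 N, so it is light and the heavy one is in pocket 2.

```bash
python3 -m crank '[{"x":-0.05,"y":-0.3,"z":1.2,"spin":0},{"x":0,"y":0,"z":2.8,"spin":0},{"x":0,"y":0,"z":3,"spin":0},{"x":0,"y":0,"z":2.5,"spin":0},{"x":0,"y":0,"z":1.5,"spin":0},{"x":0,"y":0,"z":0.8,"spin":0},{"x":0,"y":0,"z":0.6,"spin":0},{"x":0,"y":0,"z":0.3,"spin":0},{"x":0,"y":0,"z":0.2,"spin":0},{"x":0,"y":0,"z":0.2,"spin":0},{"x":0,"y":0,"z":0.1,"spin":0},{"x":0,"y":0,"z":0,"spin":0}]' >/dev/null;  python3 -c "from h import *;go('P3')"; python3 -m crank '[{"x":0,"y":0,"z":0.1,"spin":0},{"x":0,"y":0,"z":0.1,"spin":0},{"x":0,"y":0,"z":0,"spin":0}]' >/dev/null;  python3 -c "from h import *;go('P3')"
```

```text
P3 t 23.35 dxyz cm [ 0.15 -0.09] z 0.0605 spin 0.0003 tilt [-0.  0. -1.] q7 [ 0.8   0.68 -0.51  1.78  0.45  0.79 -0.33] F [ 0.06  0.04 -0.76] op 0.0579 gf 43.32550370134413
P3 t 23.65 dxyz cm [ 0.15 -0.08] z 0.0582 spin 0.0004 tilt [ 0. -0. -1.] q7 [ 0.8   0.68 -0.51  1.78  0.45  0.79 -0.34] F [ 0.51 -0.1  -2.46] op 0.058 gf 43.3443234488368
```

```bash
python3 -m crank '[{"x":0,"y":0,"z":0.1,"spin":0},{"x":0,"y":0,"z":0,"spin":0}]' >/dev/null;  python3 -c "from h import *;go('P3')"; python3 -m crank '[{"x":0,"y":0,"z":0.05,"spin":0},{"x":0,"y":0,"z":0,"spin":0}]' >/dev/null;  python3 -c "from h import *;go('P3')"
```

```text
P3 t 23.85 dxyz cm [ 0.15 -0.09] z 0.0581 spin 0.0004 tilt [-0.  0. -1.] q7 [ 0.8   0.68 -0.51  1.78  0.45  0.79 -0.34] F [-1.64  0.51  7.07] op 0.058 gf 43.77916895784438
P3 t 24.05 dxyz cm [ 0.16 -0.09] z 0.058 spin 0.0003 tilt [-0.001  0.001 -1.   ] q7 [ 0.8   0.68 -0.51  1.78  0.45  0.79 -0.34] F [-4.38  1.96 10.1 ] op 0.0578 gf 44.12218028213829
```

```bash
python3 -m crank '[{"x":0,"y":0,"z":0,"spin":0},{"x":0,"y":0,"z":0,"spin":0},{"x":0,"y":0,"z":0,"spin":0},{"x":0,"y":0,"z":0,"spin":0},{"x":0,"y":0,"z":-0.5,"spin":0},{"x":0,"y":0,"z":-2,"spin":0},{"x":0,"y":0,"z":-3,"spin":0},{"x":0,"y":0,"z":-3,"spin":0},{"x":0,"y":0,"z":-2.5,"spin":0},{"x":0,"y":0,"z":-1,"spin":0},{"x":1,"y":0,"z":0,"spin":0},{"x":2.5,"y":0,"z":0,"spin":0},{"x":3,"y":0,"z":0,"spin":0},{"x":2,"y":0,"z":0,"spin":0},{"x":0.6,"y":0,"z":0,"spin":0},{"x":0,"y":0,"z":0,"spin":0},{"x":0,"y":0,"z":0,"spin":0}]' 7.4 40 >/dev/null; python3 - <<'E'
from h import *;import cv2
go('P2');im=viewer.get_image("scene")[100:340,130:450,::-1];cv2.imwrite("pics/g4.png",cv2.resize(im,None,fx=2.5,fy=2.5))
E
```

```text
P2 t 25.75 dxyz cm [ 0.19 -0.03] z 0.1759 spin -0.0006 tilt [-0.001 -0.001 -1.   ] q7 [ 0.7   0.55 -0.58  1.67  0.34  1.03 -0.4 ] F [-0.27  0.41  0.57] op 0.0737 gf 0.0
```

View pics/g4.png

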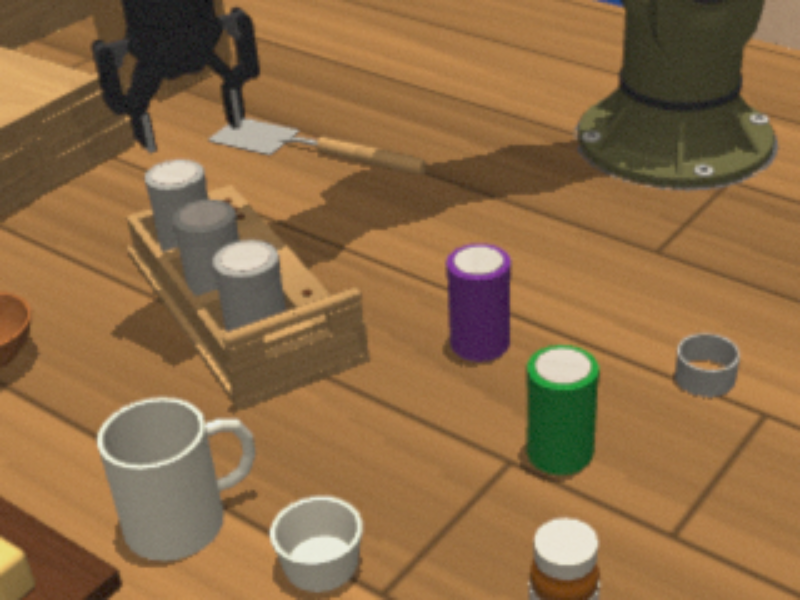

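All three tins stand in their pockets, at crop (177,205), (207,245) and (248,290), with the gripper above the middle one. Taking the middle one back out.

```bash
python3 -m crank '[{"x":0.1,"y":0,"z":1.5,"spin":0},{"x":0,"y":0,"z":3,"spin":0},{"x":0,"y":0,"z":3,"spin":0},{"x":0,"y":0,"z":2.2,"spin":0},{"x":0,"y":0,"z":1.5,"spin":0},{"x":0,"y":0,"z":0.6,"spin":0},{"x":0,"y":0,"z":0,"spin":0}]' >/dev/null;  python3 -c "from h import *;go('P2')"; python3 -m crank '[{"x":0,"y":0,"z":0,"spin":0},{"x":0,"y":0,"z":0,"spin":0},{"x":0,"y":0,"z":0,"spin":0},{"x":0,"y":0,"z":0,"spin":0},{"x":0,"y":0,"z":0,"spin":0},{"x":0,"y":0,"z":0,"spin":0}]' 4 50 >/dev/null;  python3 -c "from h import *;go('P2')"
```

```text
P2 t 26.5 dxyz cm [ 0.06 -0.04] z 0.058 spin -0.001 tilt [-0.    -0.002 -1.   ] q7 [ 0.65  0.68 -0.51  1.8   0.45  0.79 -0.49] F [0.08 1.01 0.08] op 0.0738 gf 0.0
P2 t 27.1 dxyz cm [-0.05 -0.24] z 0.0599 spin 0.0002 tilt [-0.     0.003 -1.   ] q7 [ 0.65  0.68 -0.51  1.79  0.45  0.79 -0.5 ] F [ 2.26 -2.91  5.45] op 0.0563 gf 54.37963371863589
```

```bash
python3 -m crank '[{"x":0,"y":0,"z":-0.5,"spin":0},{"x":0,"y":0,"z":-1.5,"spin":0},{"x":0,"y":0,"z":-2.5,"spin":0},{"x":0,"y":0,"z":-3,"spin":0},{"x":0,"y":0,"z":-3,"spin":0},{"x":0,"y":0,"z":-3,"spin":0},{"x":0,"y":0,"z":-3,"spin":0},{"x":0,"y":0,"z":-2.5,"spin":0},{"x":0,"y":0,"z":-1.5,"spin":0},{"x":0,"y":0,"z":-0.5,"spin":0},{"x":0,"y":0,"z":0,"spin":0},{"x":0,"y":0,"z":0,"spin":0},{"x":0,"y":0,"z":0,"spin":0},{"x":0,"y":0,"z":0,"spin":0},{"x":0,"y":0,"z":0,"spin":0},{"x":0,"y":0,"z":0,"spin":0},{"x":0,"y":0,"z":0,"spin":0},{"x":0,"y":0,"z":0,"spin":0}]' >/dev/null; python3 - <<'E'
from h import *;import cv2
go('P2');im=viewer.get_image("scene")[40:340,130:450,::-1];cv2.imwrite("pics/g5.png",cv2.resize(im,None,fx=2,fy=2));go('P2')
E
```

```text
P2 t 28.9 dxyz cm [-0.06 -0.09] z 0.2688 spin 0.0004 tilt [ 0.  0. -1.] q7 [ 0.72  0.47 -0.62  1.53  0.28  1.23 -0.34] F [ 0.53 -0.32 -4.07] op 0.0561 gf 54.09751022583805
P2 t 28.95 dxyz cm [-0.06 -0.09] z 0.2688 spin 0.0004 tilt [ 0.  0. -1.] q7 [ 0.72  0.47 -0.62  1.53  0.28  1.23 -0.34] F [ 0.1   0.26 -2.93] op 0.0562 gf 54.09729571198113
```

View pics/g5.png

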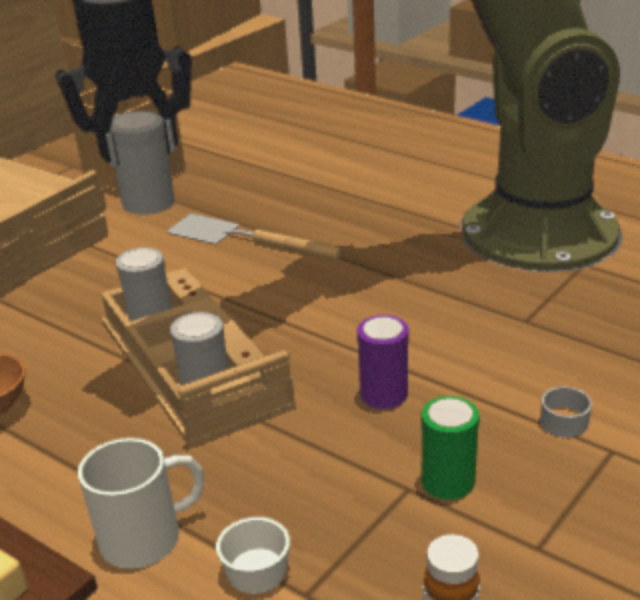

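The heavy tin hangs upright and still at crop (143,165), with its underside about 22 cm up. The other two stand in pockets 1 and 3.

```bash
python3 -c "from cell import job_done;print(job_done())"
```

```text
the job is handed in; nothing more can be done
None
```

The job is handed in at about 29 s: the tins went into pockets 1, 2 and 3 in order, and the heaviest (about 3.5 N, against about 1.4 N for each of the others), from pocket 2, is held upright and still about 22 cm above the counter, with the other two standing in pockets 1 and 3.

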